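# Slide the top gauge plate off its pile onto the measuring rest

## Task

Get the next steel gauge plate ready for measuring: slide the top plate off the pile of three rectangular plates sideways onto the felt-topped wooden rest next to it, flat and without lifting it, so that it lies in the middle of the rest and square with it, then let go. Leave the plates underneath and the pile of round discs as they are.

Things in the scene. Friction and masses are not known exactly. Their poses are not given: they have to be found in the camera images.
- top_plate (a point): Centre (half-way up) of the plate to move: a ground steel plate 50 x 90 x 16 mm (its x, y, z), 0.55 kg give or take a third, the uppermost of the three equal plates of the rectangular pile. Its top is 48 mm, its underside 32 mm above the table. Axes: x across the 50 mm width, y along the 90 mm length, z up. The end of the pile faces the rest across a gap of 4 to 18 mm.
- plate_below (a point): Centre (half-way up) of the plate directly under it, the middle one of the three, of the same size and axes (its top 32 mm above the table). It lies loose on the lowest plate and must stay.
- disc_top (a point): Centre (half-way up) of the upper of two stacked round steel discs, each 60 mm across and 16 mm thick (top 32 mm above the table), z up, at the opposite end of the rest. It must stay.
- rest_top (a point): Centre of the top face of the rest: a flat-topped, rimless wooden block with a dark grey felt inlay, fixed to the table, 110 x 130 mm (its x, y), 30 mm high, so its top is 2 mm lower than the underside of the top plate. Axes: x across, y towards one or the other pile (the piles of plates and of discs stand at its +y and -y ends, either way round), z up; the plates' lengths lie along its y to within about 6 degrees.

How it is judged:
By the outcome, as a careful person would: the job done as asked, in the order asked, and still so for the second after the job is handed in, with the robot touching nothing.
It also fails if it takes over 32 s, if anything falls off the work surface, if the arm or the gripper's body presses on something with over 40 N, if the wrist force passes 120 N, or if a joint passes its speed limit or range.

## Robot

A 7-joint arm with a two-finger parallel gripper is mounted at the origin on the work surface. World frame = base frame: x ahead of the robot, y to its left, z up, the work surface at z = 0. Lengths are in mm, angles in rad, forces in N, time in s.
With the tool pointing down it reaches from about 425 to 1025 mm from the base axis. Payload 9.4 kg.
Tool frame: the origin (TCP) lies at the very end of the fingers, on their centre line; the grasp point (between the pads) lies 19 mm behind it; z points along the fingers, y is the line along which they close (so a half turn about z gives the same grasp; the last joint's range is limited). The gripper opens to 85 mm and grips with 20 to 120 N. Pads are 22 mm wide; open, the fingers measure 114 mm over their backs; the gripper's body (76 mm by 85 mm) begins 54 mm behind the grasp point. The pads swing forward as they close: fully open they stand 13 mm farther back than shut.
Start: joints at [-1.236, 0.599, -0.003, 1.599, 0.002, 0.943, -0.08], TCP at [290.192, 664.389, 231.275] pointing down, gripper open.
Joint ranges: [-2.57, 2.57], [-0.35, 1.97], [-1.29, 1.29], [0.11, 2.56], [-1.05, 4.19], [0.11, 1.86], [-2.63, 2.63]. Speed limits (rad/s): [2.22, 2.22, 3.01, 3.01, 3.14, 3.14, 3.14].

## Interface

Orientations are given as [roll, pitch, yaw] about the fixed x, y, z axes, in that order (R = Rz(yaw) Ry(pitch) Rx(roll)).
In Python, from cell import arm gives the robot as it stands. The module is installed in compiled form; this text tells all that it offers.
- The arm moves only by the tool servo_tool, never from a script. Its argument "targets" is a list of rows, each a list of 2 entries, a list of its own where there are three numbers: the shift along the tool's x, y, z in m, then the turn, a rotation vector about the tool's x, y, z in rad. A call has 1 to 5 rows; each row is the pose to reach, as a shift and turn from the pose commanded when the call began, along the tool's axes at that moment; what a row does not reach only later rows make up. A row lasts 1/8 s, in which the tool goes at most 62.5 mm and 10.7 degrees, less where a joint would pass 70% of its speed; a pose out of reach is approached as far as the arm can. A call with a gripper value outside its range is refused whole. "grip" is the opening in per cent of the stroke, from 0 (shut) to 100 (fully open), set as the call begins (left out, the last holds). The fingers move at their own pace and stop on an object; the grip force is fixed at half the most. Time passes only in rows, so rows that repeat a pose let the fingers close. It gives the time, the measured TCP pose, the force, the opening and the grip force at its end, in the units of the state.
- arm.observe(): the state, without advancing time (a new reading comes with each control period).
- arm.snapshot(name): name is "scene" or "top" or "wrist"; returns the picture (480x640x3 uint8, red, green, blue); there is no depth.
- arm.calibration(name): a dict with "fx", "fy", "cx", "cy" (pixels), "pose" (4x4, takes a point from camera to world coordinates); the wrist camera has in their place "hand_eye" (4x4, takes a point from camera to tool coordinates, whose origin is the TCP and whose axes are the flange's). Camera axes: x right, y down, z forward; pixel columns grow to the right and rows downward; lengths in mm; the calibration is good to about 2 mm. A picture is of the moment at which its call begins: read the wrist's pose just before it. calibration takes no time and is no camera call.
- arm.job_done(): hands the job in; it is judged then, once.
The state is a dict: "clock": time; "q": joint angles; "joint_velocities": joint speeds; "joint_efforts": joint torques, N m; "position": TCP position; "orientation": TCP orientation; "ft_force": force on the tool from outside, world axes, zero at the start; "wrist_torque": the same for the moment, N m; "width": finger opening in mm; "gripper_force": force on a finger pad.
Only numpy, scipy, OpenCV 4.12 (cv2) and the standard library are available. Lean on these libraries where they do the work, as an engineer would, in place of code of your own. Each camera call takes 0.05 s, during which the arm holds its last target. There are 200 camera calls.

## Working session

There is one attempt and no reset: what is moved stays moved. The work goes in short steps, Python scripts to look and compute and a tool call to move; the robot and the scene stay as the last step left them, time stands still between calls to the robot, and variables do not carry over. Pictures are saved under pics/ and viewed, at most 10 in all, crops included, and the job is handed in when it is done.

Besides the shell and the picture viewer there is one more tool, called after "Call:" as name(argument=value, ...) on one line, values as JSON. servo_tool: Moves the arm, as the interface text tells. Its arguments: {"type":"object","properties":{"targets":{"type":"array","items":{"type":"array"}},"grip":{"type":"number"}},"required":["targets"]}

```bash
mkdir -p pics
python3 - <<'E'
from cell import arm
import cv2,json
s=arm.observe();print(s)
for n in("top","scene"):
    cv2.imwrite(f"pics/{n}1.png",arm.snapshot(n)[:,:,::-1])
for n in("top","scene","wrist"):print(n,arm.calibration(n))
E
```

```text
{'clock': 0.0, 'q': array([-1.23568541,  0.60014043, -0.00255004,  1.60015943,  0.00179442,
        0.9428866 , -0.07980543]), 'joint_velocities': array([-6.65125960e-05,  1.45719844e-03,  1.90449813e-04, -1.61966269e-04,
       -7.92333722e-04,  1.94608719e-03, -3.13252048e-04]), 'joint_efforts': array([ 2.11721635e-03, -7.76456308e+01,  1.56510394e+00, -2.58008176e+01,
        1.23049726e-02,  9.06456989e-03, -1.00383957e-05]), 'position': array([290.01182779, 663.93782732, 230.39524665]), 'orientation': array([-3.14000701e+00,  1.37152875e-04,  2.72983730e+00]), 'ft_force': array([ 0.12320055, -0.12034704,  0.33514813]), 'wrist_torque': array([ 0.00719531, -0.01411185, -0.01057248]), 'gripper_force': 0.0, 'width': 85.33003884255366}
top {'fx': 580.7342392751158, 'fy': 580.7342392751158, 'cx': 328.69083039866945, 'cy': 236.92748911405306, 'pose': array([[ 7.63182547e-03, -9.93102539e-01,  1.17000438e-01,
         4.26244407e+02],
       [-9.99519564e-01, -1.10908716e-02, -2.89418902e-02,
         7.10131149e+01],
       [ 3.00399015e-02, -1.16723347e-01, -9.92710061e-01,
         1
[... 325 characters left out ...]
-01, -4.50451394e-01,  5.19934974e-01,
        -3.49672474e+02],
       [ 2.83178970e-04, -7.55607709e-01, -6.55024358e-01,
         6.18743159e+02],
       [ 0.00000000e+00,  0.00000000e+00,  0.00000000e+00,
         1.00000000e+00]])}
wrist {'fx': 430.81537968252826, 'fy': 430.81537968252826, 'cx': 320.9995369023679, 'cy': 240.75994083569782, 'hand_eye': array([[-3.91367493e-04, -9.60731127e-01, -2.77480716e-01,
         7.01461598e+01],
       [ 9.99999293e-01, -6.87686220e-04,  9.70569576e-04,
         3.65357046e-02],
       [-1.12327607e-03, -2.77480139e-01,  9.60730717e-01,
        -1.43506883e+02],
       [ 0.00000000e+00,  0.00000000e+00,  0.00000000e+00,
         1.00000000e+00]])}
```

View pics/top1.png

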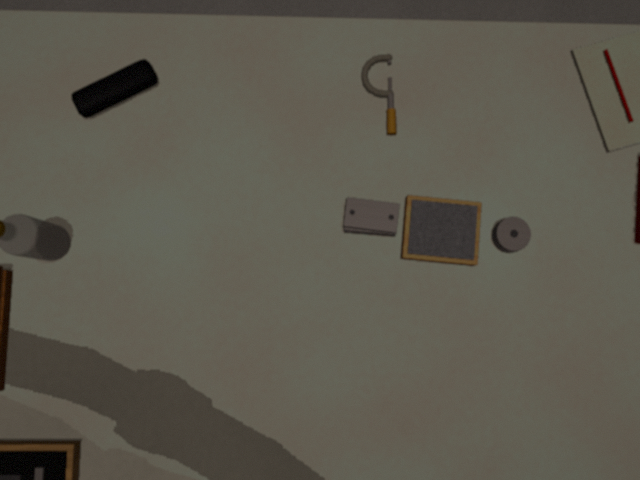

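View pics/scene1.png

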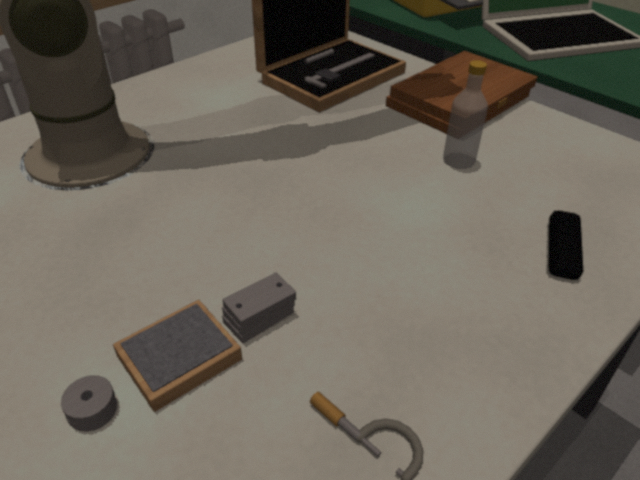

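The top view shows the plate pile at (345–399, 197–236), the rest with corners near (407,196), (481,202), (477,265) and (402,259), and the discs at (512,232). The scene view shows the same layout: plate holes at (239,306) and (280,285), and rest corners at (198,303), (241,349), (155,403) and (115,349).

```bash
cat > h.py <<'E'
import numpy as np, cv2
from scipy.spatial.transform import Rotation as R
from cell import arm
def ray(cal,px,pose):
    d=pose[:3,:3]@np.array([(px[0]-cal['cx'])/cal['fx'],(px[1]-cal['cy'])/cal['fy'],1]);return pose[:3,3],d/np.linalg.norm(d)
def tool(s):
    T=np.eye(4);T[:3,:3]=R.from_euler('xyz',s['orientation']).as_matrix();T[:3,3]=s['position'];return T
def tri(rays):
    A=sum(np.eye(3)-np.outer(d,d) for o,d in rays);b=sum((np.eye(3)-np.outer(d,d))@o for o,d in rays)
    p=np.linalg.solve(A,b);return p,max(np.linalg.norm((np.eye(3)-np.outer(d,d))@(o-p)) for o,d in rays)
def onz(r,z):
    o,d=r;return o+d*(z-o[2])/d[2]
E
python3 - <<'E'
from h import *
ct,cs=arm.calibration('top'),arm.calibration('scene')
P=dict(hole_near=((391,217),(239,306)),hole_far=((352,212),(280,285)),rA=((407,196),(241,349)),rB=((481,202),(155,403)),rC=((477,265),(115,349)),rD=((402,259),(198,303)),disc=((514,233.5),(92,389)))
for k,(a,b) in P.items():
    p,e=tri([ray(ct,a,ct['pose']),ray(cs,b,cs['pose'])]);print(k,p.round(1),round(e,1))
E
```

```text
hole_near [574.4 -61.4  45.8] 0.0
hole_far [582.3   4.5  45.7] 0.3
rA [615.6 -93.1  19.5] 0.0
rB [ 607.6 -220.2   20. ] 2.1
rC [ 497.8 -212.8   15.4] 1.2
rD [506.1 -84.6  15.3] 0.5
disc [ 551.1 -269.1   38. ] 3.1
```

Call:
servo_tool(targets=[[[-0.041,-0.04,0],[0,0,0.098]],[[-0.082,-0.079,0],[0,0,0.197]],[[-0.122,-0.119,0],[0,0,0.295]],[[-0.163,-0.158,0],[0,0,0.393]],[[-0.204,-0.198,0],[0,0,0.492]]], grip=100)

```text
clock: 0.72
position: [398.3, 399.5, 231.2]
orientation: [-3.142, 0.0, 2.235]
ft_force: [0.1, -0.2, 1.2]
width: 85.1
gripper_force: 0.0
```

Call:
servo_tool(targets=[[[-0.055,-0.016,0],[0,0,0.098]],[[-0.109,-0.031,0],[0,0,0.197]],[[-0.164,-0.047,0],[0,0,0.295]],[[-0.218,-0.062,0],[0,0,0.393]],[[-0.273,-0.078,0],[0,0,0.492]]])

```text
clock: 1.35
position: [505.9, 137.0, 231.3]
orientation: [3.142, -0.0, 1.743]
ft_force: [0.2, 0.3, -0.2]
width: 85.2
gripper_force: 0.0
```

Call:
servo_tool(targets=[[[-0.056,0.012,0],[0,0,0.098]],[[-0.111,0.024,0],[0,0,0.197]],[[-0.167,0.036,0],[0,0,0.295]],[[-0.167,0.036,0],[0,0,0.295]]])

```text
clock: 1.85
position: [570.9, -24.6, 231.3]
orientation: [3.14, 0.002, 1.443]
ft_force: [-0.3, 0.4, -0.3]
width: 85.4
gripper_force: 0.0
```

```bash
cat > w.py <<'E'
import sys,json
from h import *
n=sys.argv[1];s=arm.observe();im=arm.snapshot('wrist')[:,:,::-1]
np.save(f'pics/{n}.npy',tool(s));cv2.imwrite(f'pics/{n}.png',im);print(s['position'],s['orientation'])
E
python3 w.py w1
```

```text
[570.91484939 -24.63676034 231.29170399] [3.14045900e+00 2.21913185e-03 1.44295305e+00]
```

Call:
servo_tool(targets=[[[-0.055,0,0],[0,0,0]],[[-0.11,0,0],[0,0,0]],[[-0.11,0,0],[0,0,0]],[[-0.11,0,0],[0,0,0]]])

```text
clock: 2.4
position: [556.8, -127.2, 231.1]
orientation: [-3.141, -0.001, 1.452]
ft_force: [-0.6, 0.9, 0.6]
width: 85.5
gripper_force: 0.0
```

```bash
python3 w.py w2
```

```text
[ 556.76588541 -127.24735644  231.08053278] [-3.14101083e+00 -9.88984793e-04  1.45233695e+00]
```

View pics/w1.png

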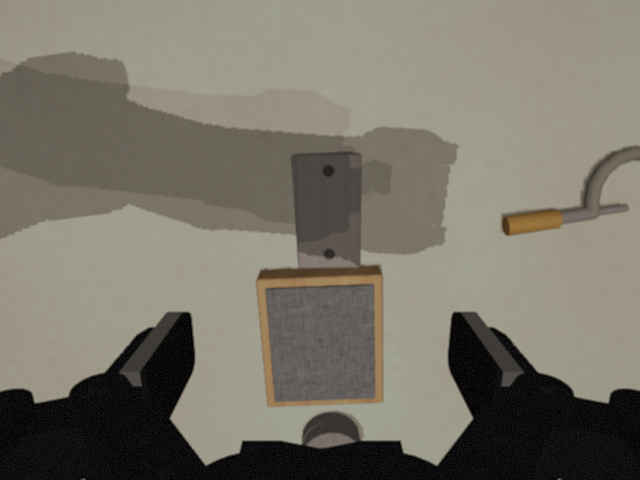

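View pics/w2.png

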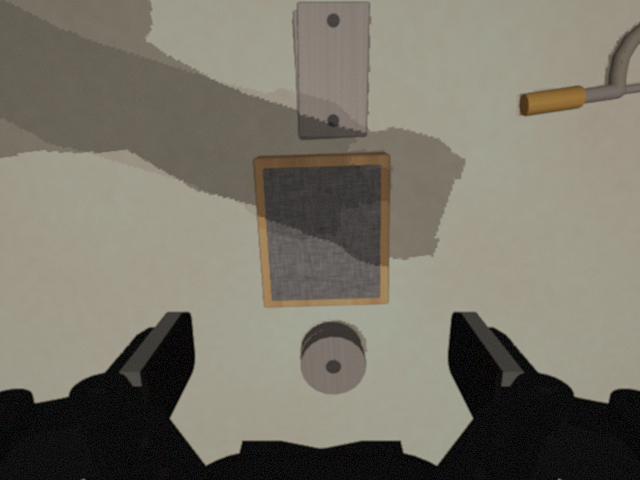

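The wrist views show the plate's top face at about (291–361, 153–268) in w1 and (297–369, 2–137) in w2. The rest's felt is at about (266–383, 288–403) in w1 and (264–387, 165–302) in w2. I'll enlarge both to pick the edges.

Run:
```python
import cv2,numpy as np
a=cv2.imread('pics/w1.png')[143:415,240:400];b=cv2.imread('pics/w2.png')[0:272,240:400]
c=np.hstack([cv2.resize(x,None,fx=2.2,fy=2.2,interpolation=cv2.INTER_CUBIC) for x in(a,b)])
cv2.imwrite('pics/c1.png',cv2.convertScaleAbs(c,alpha=1.5))
```

```text
(no output)
```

View pics/c1.png

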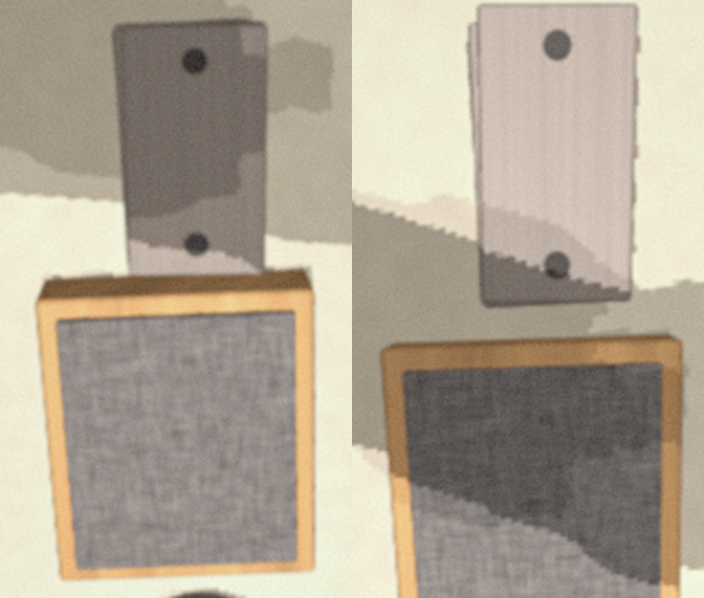

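```bash
cat > m.py <<'E'
from h import *
c=arm.calibration('wrist');T1,T2=[np.load(f'pics/{n}.npy')@c['hand_eye'] for n in('w1','w2')]
A=lambda u,v:(240+(u+.5)/2.2-.5,143+(v+.5)/2.2-.5)
B=lambda u,v:(240+(u-351.5)/2.2-.5,(v+.5)/2.2-.5)
P=dict(hF=(A(194,61),B(557,45)),hN=(A(196,244),B(557,265)),pTL=(A(113,26),B(478,5)),pTR=(A(266,24),B(636,5)),pBR=(A(265,271),B(632,297)),pBL=(A(129,275),B(484,301)),
 fTL=(A(57,321),B(403,372)),fTR=(A(296,311),B(662,362)),fBR=(A(297,563),(382,299)),fBL=(A(76,570),(272,301)),disc=((332,431),(333,366)))
Q={}
for k,(a,b) in P.items():
    r=[ray(c,a,T1),ray(c,b,T2)];p,e=tri(r);z=48 if k[0] in'hp' else 30 if k[0]=='f' else 32
    q=[onz(x,z)[:2] for x in r];Q[k]=q;print(k,p.round(1),round(e,1),*[x.round(1) for x in q])
for i in(0,1):
    g=lambda k:Q[k][i]
    ang=lambda a,b:round(np.degrees(np.arctan2(*(g(a)-g(b))[::-1])),2)
    print('plate c',sum(g(k) for k in('pTL','pTR','pBR','pBL'))/4,'holes mid',(g('hF')+g('hN'))/2,'angles',ang('hF','hN'),ang('pTL','pBL'),ang('pTR','pBR'),'W',np.linalg.norm(g('pTL')-g('pTR')),'L',np.linalg.norm(g('pTL')-g('pBL')))
    print('felt c',sum(g(k) for k in('fTL','fTR','fBR','fBL'))/4,'angles',ang('fTL','fBL'),ang('fTR','fBR'),ang('fTR','fTL')+90,ang('fBR','fBL')+90,'W',np.linalg.norm(g('fTL')-g('fTR')),'L',np.linalg.norm(g('fTL')-g('fBL')))
E
python3 m.py
```

```text
hF [580.8   5.3  47.4] 0.2 [580.5   5.4] [581.    5.2]
hN [573.4 -60.6  46.4] 0.3 [573.1 -60. ] [573.6 -60.6]
pTL [556.2  20.2  45.4] 1.7 [554.7  20.7] [558.   19.2]
pTR [606.8  14.3  44.1] 0.2 [606.3  14.7] [606.5  13.4]
pBR [597.2 -73.8  47.3] 0.3 [596.8 -73.5] [597.4 -73.9]
pBL [547.6 -69.3  46.6] 0.4 [547.4 -68.7] [548.  -69.3]
fTL [514.3 -91.5  27.1] 0.0 [514.8 -90.3] [514.7 -91.2]
fTR [608.1 -99.   28. ] 0.0 [608.  -98.1] [607.9 -98.7]
fBR [ 599.  -215.5   26.3] 1.1 [ 597.7 -212.4] [ 599.7 -214.1]
fBL [ 504.  -205.8   27.3] 0.4 [ 504.2 -203.8] [ 504.8 -204.7]
disc [ 542.8 -369.2 -120.2] 0.7 [ 554.  -241.5] [ 550.4 -273.3]
plate c [576.29724745 -26.72387569] holes mid [576.81945297 -27.29664656] angles 83.54 85.28 83.89 W 51.882851973890084 L 89.70071392419878
felt c [ 556.20420126 -151.17468643] angles 84.65 84.85 85.23 84.78 W 93.50054365369888 L 114.00306415696069
plate c [577.48676913 -27.61822199] holes mid [577.31720605 -27.72269655] angles 83.63 83.6 84.08 W 48.86448285596691 L 89.07879891207594
felt c [ 556.78367284 -152.1712941 ] angles 85.02 85.97 85.39 84.37 W 93.44536900265877 L 113.92850019493001
```

Call:
servo_tool(targets=[[[0.05,0.003,0.04],[0,0,0]],[[0.1,0.007,0.08],[0,0,-0.009]],[[0.107,0.0073,0.12],[0,0,-0.009]],[[0.107,0.0073,0.131],[0,0,-0.009]],[[0.107,0.0073,0.131],[0,0,-0.009]]])

```text
clock: 3.08
position: [576.7, -23.5, 100.3]
orientation: [-3.141, 0.0, 1.46]
ft_force: [0.8, -0.7, 1.0]
width: 85.9
gripper_force: 0.0
```

Call:
servo_tool(targets=[[[0,0,0],[0,0,0]],[[0,0,0],[0,0,0]]])

```text
clock: 3.32
position: [577.6, -24.1, 101.7]
orientation: [3.139, -0.0, 1.459]
ft_force: [-0.1, -0.3, -0.2]
width: 85.8
gripper_force: 0.0
```

Call:
servo_tool(targets=[[[-0.003,0,0.03],[0,0,0]],[[-0.003,0,0.05],[0,0,0]],[[-0.003,0,0.058],[0,0,0]],[[-0.003,0,0.06],[0,0,0]],[[-0.003,0,0.06],[0,0,0]]])

```text
clock: 3.95
position: [577.0, -26.6, 41.0]
orientation: [3.141, -0.0, 1.46]
ft_force: [0.2, -0.6, 0.2]
width: 85.2
gripper_force: 0.0
```

Run:
```python
from h import *
L=[]
for i in range(8):
    s=arm.observe();L.append([*s['position'],*s['orientation']]);a=arm.snapshot('wrist' if i<7 else 'scene')
    if i==6:w=a
print(np.median(np.array(L)[2:],0).round(2),np.std(np.array(L)[2:],0).round(3),s['ft_force'])
s=cv2.resize(a[230:350,190:350],(640,480),interpolation=cv2.INTER_CUBIC)
cv2.imwrite('pics/g1.png',cv2.convertScaleAbs(np.hstack([cv2.resize(w,(400,300)),cv2.resize(s,(400,300))])[:,:,::-1],alpha=1.5))
```

```text
[576.86 -26.41  40.81   3.14  -0.     1.46] [0.086 0.044 0.15  0.    0.    0.   ] [-0.37196171 -0.09304976 -0.60571592]
```

View pics/g1.png

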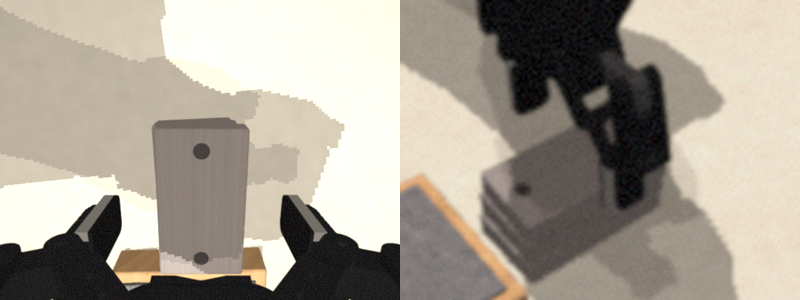

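The left panel shows the plate centred between the pads: plate columns 153–248, fingers at 120 and 280. The right panel shows the finger beside the top plate's level.

Call:
servo_tool(targets=[[[-0.001,0,0.0065],[0,0,0]],[[-0.001,0,0.0065],[0,0,0]],[[-0.001,0,0.0065],[0,0,0]]])

```text
clock: 4.72
position: [576.4, -27.6, 33.6]
orientation: [-3.141, 0.0, 1.46]
ft_force: [-0.4, 0.1, 0.6]
width: 85.7
gripper_force: 0.0
```

Call:
servo_tool(targets=[[[0,0,0],[0,0,0]],[[0,0,0],[0,0,0]],[[0,0,0],[0,0,0]],[[0,0,0],[0,0,0]],[[0,0,0],[0,0,0]]], grip=40)

```text
clock: 5.35
position: [576.8, -27.5, 34.3]
orientation: [3.141, -0.0, 1.46]
ft_force: [-0.7, -1.3, 4.4]
width: 48.4
gripper_force: 62.3
```

Call:
servo_tool(targets=[[[0,0,0],[0,0,0]],[[0,0,0],[0,0,0]],[[0,0,0],[0,0,0]]])

```text
clock: 5.72
position: [576.8, -27.5, 34.3]
orientation: [3.141, -0.0, 1.46]
ft_force: [0.0, -1.1, 4.4]
width: 48.1
gripper_force: 62.3
```

Run:
```python
from h import *
ims=[arm.snapshot(n) for n in('wrist','scene')];s=arm.observe();print(s['position'],s['orientation'],s['width'],s['gripper_force'],s['ft_force'],s['wrist_torque'])
cv2.imwrite('pics/g2.png',cv2.convertScaleAbs(np.hstack([cv2.resize(ims[0][150:470,120:520],(400,320)),cv2.resize(ims[1][250:350,200:325],(400,320),interpolation=cv2.INTER_CUBIC)])[:,:,::-1],alpha=1.5))
```

```text
[576.72347838 -27.50570536  34.29422219] [ 3.14089239e+00 -1.75795902e-04  1.45966569e+00] 48.41538278047388 62.32760667800903 [-0.84364861 -0.33161402  5.0079274 ] [-0.02061047  0.20497455 -0.05540519]
```

View pics/g2.png

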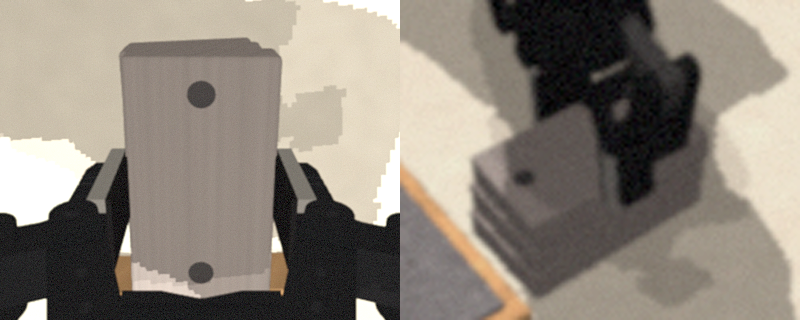

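Gripped at 62 N and 48 mm, with only the top plate between the pads. The arm presses down by about 4–5 N, so I'll ease that slightly before sliding.

Call:
servo_tool(targets=[[[0,0,-0.0002],[0,0,0]],[[0,0,-0.0002],[0,0,0]],[[0,0,-0.0002],[0,0,0]]])

```text
clock: 6.2
position: [576.7, -27.5, 34.3]
orientation: [3.141, -0.0, 1.46]
ft_force: [0.3, -0.0, 5.5]
width: 48.3
gripper_force: 62.3
```

Call:
servo_tool(targets=[[[0,0,-0.0004],[0,0,0]],[[0,0,-0.0004],[0,0,0]],[[0,0,-0.0004],[0,0,0]]])

```text
clock: 6.58
position: [576.7, -27.5, 34.3]
orientation: [3.141, 0.0, 1.46]
ft_force: [2.5, -0.4, -0.7]
width: 48.4
gripper_force: 62.5
```

Call:
servo_tool(targets=[[[-0.003,0,0],[0,0,0]],[[-0.008,0,0],[0,0,0]],[[-0.014,0,0],[0,0,0]],[[-0.02,0,0],[0,0,0]],[[-0.026,0,0],[0,0,0]]])

```text
clock: 7.2
position: [573.3, -53.9, 34.3]
orientation: [-3.141, 0.0, 1.459]
ft_force: [0.4, 2.6, 1.1]
width: 48.4
gripper_force: 62.4
```

Run:
```python
from h import *
a=arm.snapshot('scene')
cv2.imwrite('pics/s1.png',cv2.convertScaleAbs(cv2.resize(a[245:395,110:310],(800,600),interpolation=cv2.INTER_CUBIC)[:,:,::-1],alpha=1.5));s=arm.observe();print(s['position'],s['ft_force'])
```

```text
[573.20065219 -55.09805462  34.34615828] [-0.18829494  1.35672614 -1.17435694]
```

View pics/s1.png

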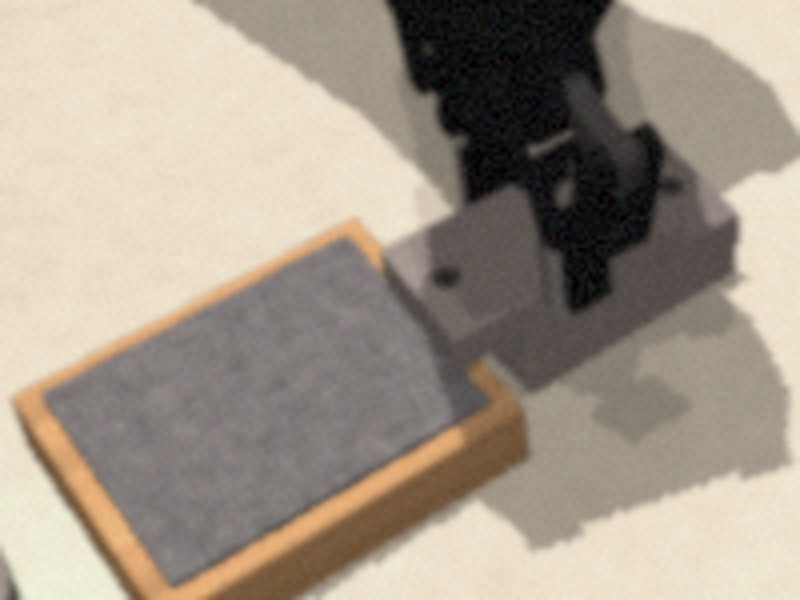

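The top plate is now over the rest's near edge, and the plates below have stayed put (their near end is at about (490–530, 380)). I'll carry on sliding.

Call:
servo_tool(targets=[[[-0.007,0,0],[0,0,0]],[[-0.015,0,0],[0,0,0]],[[-0.023,-0.0007,0],[0,0,-0.003]],[[-0.031,-0.0014,0],[0,0,-0.006]],[[-0.039,-0.002,0],[0,0,-0.009]]])

```text
clock: 7.88
position: [566.9, -92.7, 34.3]
orientation: [-3.141, 0.0, 1.469]
ft_force: [0.2, 0.8, -4.9]
width: 48.3
gripper_force: 62.3
```

Call:
servo_tool(targets=[[[-0.008,-0.0006,0],[0,0,-0.003]],[[-0.016,-0.0012,0],[0,0,-0.006]],[[-0.024,-0.0018,0],[0,0,-0.008]],[[-0.032,-0.0024,0],[0,0,-0.01]],[[-0.04,-0.003,0],[0,0,-0.013]]])

```text
clock: 8.5
position: [560.0, -132.0, 34.3]
orientation: [-3.141, 0.0, 1.482]
ft_force: [-0.8, -0.4, -6.7]
width: 48.8
gripper_force: 62.7
```

Call:
servo_tool(targets=[[[-0.007,-0.0003,0],[0,0,0]],[[-0.013,-0.0006,0],[0,0,0]],[[-0.016,-0.0006,0],[0,0,0]],[[-0.016,-0.0006,0],[0,0,0]],[[-0.016,-0.0006,0],[0,0,0]]])

```text
clock: 9.12
position: [558.3, -146.8, 34.4]
orientation: [-3.142, -0.0, 1.482]
ft_force: [0.2, 0.6, -6.4]
width: 48.0
gripper_force: 62.8
```

Call:
servo_tool(targets=[[[-0.003,-0.0006,0],[0,0,0]],[[-0.005,-0.0012,0.0006],[0,0,0]],[[-0.005,-0.0012,0.0012],[0,0,0]],[[-0.005,-0.0012,0.0017],[0,0,0]],[[-0.005,-0.0012,0.0017],[0,0,0]]])

```text
clock: 9.75
position: [556.6, -152.0, 32.6]
orientation: [-3.142, -0.0, 1.482]
ft_force: [0.6, 0.1, -5.7]
width: 48.5
gripper_force: 62.8
```

Run:
```python
from h import *
a=arm.snapshot('wrist');b=arm.snapshot('scene');arm.snapshot('top')
cv2.imwrite('pics/s2.png',cv2.convertScaleAbs(np.hstack([cv2.resize(a[100:420,120:520],(400,320)),cv2.resize(b[245:405,110:310],(400,320),interpolation=cv2.INTER_CUBIC)])[:,:,::-1],alpha=1.5));s=arm.observe();print(s['position'],s['orientation'],s['ft_force'])
```

```text
[ 556.57942548 -152.04195952   32.70676412] [ 3.14157560e+00 -3.37142551e-06  1.48186567e+00] [-0.51763884 -0.206382   -6.78639645]
```

View pics/s2.png

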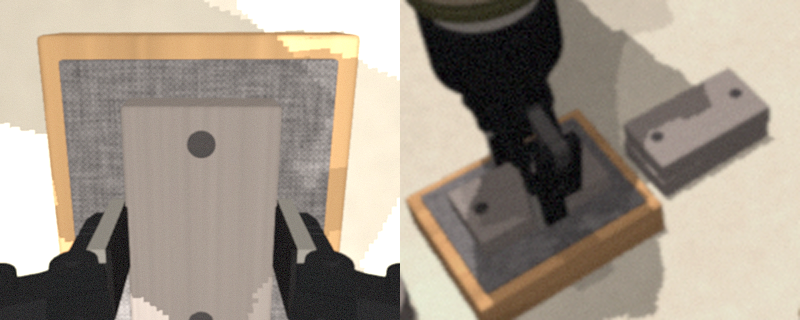

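The plate is centred and square: felt margins are about 62 px and 57 px, and the two remaining plates stay in place. It still hangs just above the felt, so I'll lower it until it touches.

Call:
servo_tool(targets=[[[0,0,0.0003],[0,0,0]],[[0,0,0.0003],[0,0,0]],[[0,0,0.0003],[0,0,0]]])

```text
clock: 10.28
position: [556.6, -152.1, 32.4]
orientation: [3.141, 0.0, 1.482]
ft_force: [-0.1, 0.0, -6.6]
width: 48.3
gripper_force: 62.8
```

Call:
servo_tool(targets=[[[0,0,0.0003],[0,0,0]],[[0,0,0.0003],[0,0,0]],[[0,0,0.0003],[0,0,0]]])

```text
clock: 10.65
position: [556.6, -152.1, 32.4]
orientation: [3.141, -0.0, 1.482]
ft_force: [-1.2, 0.2, -0.5]
width: 48.4
gripper_force: 63.4
```

Call:
servo_tool(targets=[[[0,0,0],[0,0,0]],[[0,0,0],[0,0,0]],[[0,0,0],[0,0,0]],[[0,0,0],[0,0,0]]], grip=90)

```text
clock: 11.15
position: [556.7, -152.1, 32.1]
orientation: [3.141, 0.0, 1.482]
ft_force: [-1.0, 0.5, -0.1]
width: 76.9
gripper_force: 0.0
```

Call:
servo_tool(targets=[[[0,0,-0.01],[0,0,0]],[[0,0,-0.04],[0,0,0]],[[0.03,0,-0.09],[0,0,0]],[[0.07,0,-0.14],[0,0,0]],[[0.1,0,-0.19],[0,0,0]]])

```text
clock: 11.78
position: [565.1, -50.9, 224.2]
orientation: [-3.142, -0.0, 1.482]
ft_force: [1.7, 0.2, -1.2]
width: 77.0
gripper_force: 0.0
```

Call:
servo_tool(targets=[[[0,0,0],[0,0,0]],[[0,0,0],[0,0,0]],[[0,0,0],[0,0,0]],[[0,0,0],[0,0,0]]])

```text
clock: 12.28
position: [564.9, -53.4, 221.1]
orientation: [-3.14, 0.001, 1.48]
ft_force: [-0.7, 0.3, 0.2]
width: 76.6
gripper_force: 0.0
```

```bash
python3 w.py w3
python3 - <<'E'
import cv2
c=cv2.imread('pics/w3.png')[130:430,220:420]
c=cv2.rotate(c,cv2.ROTATE_90_CLOCKWISE)
cv2.imwrite('pics/c3.png',cv2.convertScaleAbs(cv2.resize(c,None,fx=2.6,fy=2.6,interpolation=cv2.INTER_CUBIC),alpha=1.5))
E
```

```text
[564.85927991 -53.37726659 221.13273583] [-3.13975910e+00  5.27585711e-04  1.48034354e+00]
```

View pics/c3.png

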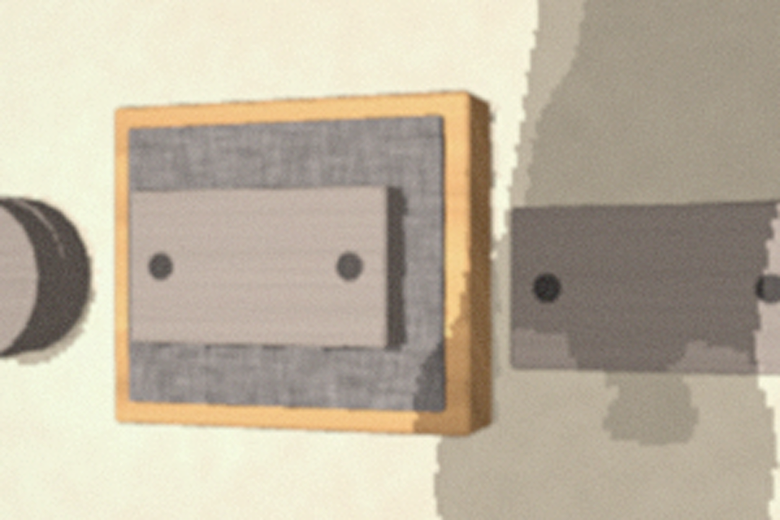

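Run:
```python
from h import *
c=arm.calibration('wrist');T=np.load('pics/w3.npy')@c['hand_eye']
f=lambda x,y,z:onz(ray(c,(220+(y+.5)/2.6-.5,429-(x+.5)/2.6+.5),T),z)[:2]
p=[f(x,y,46) for x,y in((131,190),(388,186),(388,347),(132,341))];h=[f(160,266,46),f(349,267,46)]
r=[f(x,y,30) for x,y in((129,129),(443,115),(444,411),(130,401))]
a=lambda u,v:round(np.degrees(np.arctan2(*(u-v)[::-1])),2)
print('plate',np.mean(p,0),'holes',np.mean(h,0),a(h[1],h[0]),a(p[1],p[0]),a(p[2],p[3]))
print('rest',np.mean(r,0),a(r[1],r[0]),a(r[2],r[3]),a(r[2],r[1])+90,a(r[3],r[0])+90)
print('mid hole',f(546,288,32),'corners',f(511,207,32),f(511,368,32))
```

```text
plate [ 556.68537793 -151.63777078] holes [ 556.75122708 -152.76277239] 84.57 84.53 84.73
rest [ 556.05622036 -151.13794658] 85.11 85.16 85.06 85.16
mid hole [571.53865273 -61.83944591] corners [545.79646211 -70.60508956] [595.09376789 -75.05376159]
```

```bash
python3 -c "
from cell import arm
print(arm.job_done())"
```

```text
the job is handed in; nothing more can be done
None
```

The top plate now lies flat on the rest, within about 1–2 mm of its middle and about 0.5° of square, released and handed in at about 12 s. The discs were not touched. The middle plate reads about 2 mm from where the top plate was, probably its original offset, but I had no "before" measurement of it to confirm it didn't move.

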